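# Steady the rocking jar lift and load it

### The job

The white jar lift on the worktop leans and rocks because its two front feet are set wrong: with its tray still empty, turn the two wing screws until it stands level and steady on all four feet, and let go of it. Then take every spice jar that stands out on the worktop to the left and right of the lift and stand it upright on the sprung tray, which sinks as it is loaded, leaving the lift level. The jars in the row along the back wall, the pepper mill, the lemon and the tomato stay where they are.

Things in the scene. Friction and masses are not known exactly. Their poses are not given: they have to be found in the camera images.
- stand: white jar lift standing loose (2.8 kg, the front heavier) on four rubber feet: board 300 x 250 mm (x by y). Origin: under the board's centre, level with the rear feet's soles, board top 40 mm above it; x to the back, y left, z up, exactly vertical when level. Wing screws in front; behind, a box 200 x 236 mm, centre 45 mm behind the origin, rim 73 mm high, with the sprung tray in it
- heel_l: fixed foot of soft rubber (gives 1 mm at 4 N) at the back left, sole 130 mm behind and 100 mm left of the lift's origin (origin at the centre of its sole)
- heel_r: fixed rubber foot at the back right, 130 mm behind and 100 mm right of the lift's origin
- foot_l: front left adjustable foot, sole, rod and wing in one piece, 115 mm in front and 100 mm left of the lift's origin (origin: centre of its sole). Clockwise from above screws it down and raises this corner, 1.9 mm a radian (12 mm a turn); counter-clockwise lowers it. Stiff (0.12 N m), stays where left; stops lie 1 rad beyond any setting needed
- foot_r: adjustable foot at the front right, the same, 115 mm in front and 100 mm right of the lift's origin; its wing is 'wing_r'
- wing_l (a point): centre of the steel wing on top of the front left screw: an upright bar 60 mm long (its x axis), 14 mm thick (its y axis) and 32 mm high, about 99 mm above the worktop; to be pinched across its thickness from above. All is free within 60 mm of the screw's axis above 75 mm height
- wing_r (a point): the same on the front right screw
- tray (a joint): how far the sprung tray has sunk, in m: 0 when empty, about 2 to 4 mm more for each jar, stop at 21 mm. The tray stays parallel to the board wherever it is loaded
- tray_top (a point): centre of the upper face of the wooden tray (180 x 218 mm, x by y, axes as the lift's); 68 mm above the lift's origin when empty, moving down as it is loaded. The box rim stands 5 mm above the empty tray
- spice0_mid (a point): spice jar with a red cap, round, 106 mm high; glass 42 mm, cap 45 mm in diameter over the top 21 mm (grip it by the cap); point on its axis at half height (53 mm above its bottom), z up along the axis. 100 to 170 g, heavy at the bottom. May be absent
- spice0: the same thing, its origin at the centre of its underside
- spice1_mid (a point): spice jar with a red cap, round, 106 mm high; glass 42 mm, cap 45 mm in diameter over the top 21 mm (grip it by the cap); point on its axis at half height (53 mm above its bottom), z up along the axis. 100 to 170 g, heavy at the bottom. May be absent
- spice1: the same thing, its origin at the centre of its underside
- spice2_mid (a point): spice jar with a red cap, round, 106 mm high; glass 42 mm, cap 45 mm in diameter over the top 21 mm (grip it by the cap); point on its axis at half height (53 mm above its bottom), z up along the axis. 100 to 170 g, heavy at the bottom. May be absent
- spice2: the same thing, its origin at the centre of its underside
- spice3_mid (a point): spice jar with a white cap, round, 105 mm high; glass 42 mm, cap 45 mm in diameter over the top 21 mm (grip it by the cap); point on its axis at half height (52.5 mm above its bottom), z up along the axis. 100 to 170 g, heavy at the bottom. May be absent
- spice3: the same thing, its origin at the centre of its underside
- spice4_mid (a point): spice jar with a yellow cap, round, 96 mm high; glass 42 mm, cap 45 mm in diameter over the top 20 mm (grip it by the cap); point on its axis at half height (48 mm above its bottom), z up along the axis. 100 to 170 g, heavy at the bottom. May be absent
- spice4: the same thing, its origin at the centre of its underside
- spice5_mid (a point): spice jar with a white cap, round, 105 mm high; glass 42 mm, cap 45 mm in diameter over the top 21 mm (grip it by the cap); point on its axis at half height (52.5 mm above its bottom), z up along the axis. 100 to 170 g, heavy at the bottom. May be absent
- spice5: the same thing, its origin at the centre of its underside
- pepper_mill_mid (a point): wooden pepper mill, 58 mm in diameter, 165 mm high (point on its axis 80 mm up); stays where it stands
- lemon_mid (a point): lemon, 78 x 55 x 56 mm (point at its centre); stays where it lies
- tomato_mid (a point): tomato, 77 x 76 x 72 mm (point at its centre); stays where it lies
There are look-alikes about, which are no part of the job. What is shaped like the spice2 but pink is not meant.

How it is judged (in metres and radians):
On the way:
1. the lift stands level on all four feet with its tray empty and nobody holding it (angle between stand's own z axis and vertical below 0.01 rad and contact force between each of foot_l, foot_r, heel_l, heel_r and anything else above 0.3 N and value of joint tray below 0.0015 m and contact force between the fingers and stand below 0.1 N), for 0.5 s.
At the end, for the whole second after the job is handed in: The lift is level within 0.010 rad (0.57 degrees) with weight on each of its four feet; every spice jar that stood beside the lift stands upright (within 0.12 rad) and still on the tray, its axis inside the tray's edges; the tray has sunk under the load (angle between stand's own z axis and vertical below 0.01 rad and contact force between each of foot_l, foot_r, heel_l, heel_r and anything else above 0.3 N and x of spice0_mid in the frame of tray_top between -0.078 and 0.078 m and y of spice0_mid in the frame of tray_top between -0.098 and 0.098 m and z of spice0_mid in the frame of tray_top between 0.045 and 0.061 m and angle between each of spice0_mid, spice1_mid, spice2_mid, spice3_mid, spice4_mid, spice5_mid's own z axis and vertical below 0.12 rad and linear speed of each of spice0, spice1, spice2, spice3, spice4, spice5 below 0.02 m/s and x of spice1_mid in the frame of tray_top between -0.078 and 0.078 m and y of spice1_mid in the frame of tray_top between -0.098 and 0.098 m and z of spice1_mid in the frame of tray_top between 0.045 and 0.061 m and x of spice2_mid in the frame of tray_top between -0.078 and 0.078 m and y of spice2_mid in the frame of tray_top between -0.098 and 0.098 m and z of spice2_mid in the frame of tray_top between 0.045 and 0.061 m and x of spice3_mid in the frame of tray_top between -0.078 and 0.078 m and y of spice3_mid in the frame of tray_top between -0.098 and 0.098 m and z of spice3_mid in the frame of tray_top between 0.0445 and 0.0605 m and x of spice4_mid in the frame of tray_top between -0.078 and 0.078 m and y of spice4_mid in the frame of tray_top between -0.098 and 0.098 m and z of spice4_mid in the frame of tray_top between 0.04 and 0.056 m and x of spice5_mid in the frame of tray_top between -0.078 and 0.078 m and y of spice5_mid in the frame of tray_top between -0.098 and 0.098 m and z of spice5_mid in the frame of tray_top between 0.0445 and 0.0605 m and value of joint tray above 0.003 m); the robot touches nothing.
It fails at once if the pepper mill is shoved more than 5 cm or knocked over (distance of pepper_mill_mid from where it was at the start of the episode above 0.05 m).
It fails at once if the lemon is shoved more than 5 cm or knocked over (distance of lemon_mid from where it was at the start of the episode above 0.05 m).
It fails at once if the tomato is shoved more than 5 cm or knocked over (distance of tomato_mid from where it was at the start of the episode above 0.05 m).
Of spice0, spice1, spice2, spice3, spice4, spice5 only 4 to 5 are there at a start; the rules pass over those that are not, and their reading is None.
At some moment in a run one of spice0, spice1, spice2, spice3, spice4, spice5 may be knocked a few centimetres aside while the robot is not near it.
It also fails if it takes over 210 s, if anything falls off the work surface, if the arm or the gripper's body presses on something with over 40 N, if the wrist force passes 120 N, or if a joint passes its speed limit or range.

### The arm

A 6-joint arm with a two-finger parallel gripper is mounted at the origin on a cart in front of the work surface, level with it; the furniture and walls round the work are solid. World frame = base frame: x ahead of the robot, y to its left, z up, the work surface at z = 0. Lengths are in mm, angles in rad, forces in N, time in s.
With the tool pointing down it reaches from about 300 to 775 mm from the base axis. Payload 14.6 kg.
Tool frame: the origin (TCP) lies between the finger pads; the fingertips stand 19 mm ahead of it and the grasp point (between the pads) is the TCP; z points along the fingers, y is the line along which they close (so a half turn about z gives the same grasp; the last joint's range is limited). The gripper opens to 94 mm and grips with 3 to 60 N. Pads are 16 mm wide; open, the fingers measure 119 mm over their backs; the gripper's body (75 mm by 177 mm) begins 78 mm behind the grasp point.
Start: joints at [1.215, 0.3, 1.521, -0, 1.321, -0.067], TCP at [156.639, 527.213, 224.446] pointing down, gripper open.
Joint ranges: [-3.03, 3.03], [-0.79, 2.21], [0.23, 2.52], [-1.04, 4.18], [0, 3.07], [-2.55, 2.55]. Speed limits (rad/s): [2.22, 2.22, 2.57, 3.14, 3.14, 3.14].

### API

Orientations are given as [roll, pitch, yaw] about the fixed x, y, z axes, in that order (R = Rz(yaw) Ry(pitch) Rx(roll)).
In Python, from cell import monitor, imaging, job, find_in, trace gives the robot as it stands. The module is installed in compiled form; this text tells all that it offers.
- The arm moves only by the tool arm_command, never from a script. Its argument "steps" is a list of rows, each a list of 5 numbers: the opening, from 0 (shut) to 1 (fully open), then the shift along the tool's x, y, z in mm, then the turn about the tool's z in degrees. In form: [[gripper, dx, dy, dz, turn], ...]. A call has 1 to 20 rows; each row is the pose to reach, as a shift and turn from the pose commanded when the call began, along the tool's axes at that moment; what a row does not reach only later rows make up. A row lasts 1/8 s, in which the tool goes at most 62.5 mm and 10.7 degrees, less where a joint would pass 70% of its speed; a pose out of reach is approached as far as the arm can. A call with a gripper value outside its range is refused whole. The fingers move at their own pace and stop on an object; "force" is the grip in N (left out, the last holds). Time passes only in rows, so rows that repeat a pose let the fingers close. It gives the time, the measured TCP pose, the force, the opening and the grip force at its end, in the units of the state.
- monitor.read_state(): the state, without advancing time (a new reading comes with each control period).
- imaging.camera(name): name is "side" or "top"; returns a dict with "img" (420x560x3 uint8, red, green, blue), "mtx" (3x3 intrinsics, pixels), "view" (4x4, takes a point from world to camera coordinates). Camera axes: x right, y down, z forward; pixel columns grow to the right and rows downward; lengths in mm; the calibration is good to about 2 mm. A picture is of the moment at which its call begins. There is no depth.
- job.sign_off(): hands the job in; it is judged then, once.
Trained networks look in a picture, given as the dict that the camera call returned (one of the last four; its "shot" number tells which), for a name from the list of things; names that differ only in an ending like _2 or _b are one class to them, and where a whole thing is asked for, a point or a joint stands for the part that bears it (a point fixed in the world has none). Each returns a list of dicts, best first, with "p" (0 to 1); they miss things now and then, are a little off and sometimes report something else, mostly with a low value. They report only what shows in the picture. A call takes as long as a camera call. They do not tell look-alikes from the thing itself.
- find_in(picture, target): "rect" ([centre column, centre row, width, height] in pixels, round what is visible of it).
- trace(picture, target): "region" (420x560 bool, what is visible of it) and "rect" ([centre column, centre row, width, height] in pixels, round what is visible of it).
The state is a dict: "clock": time; "joints": joint angles; "qd": joint speeds; "effort": joint torques, N m; "eef_pos": TCP position; "eef_rot": TCP orientation; "wrist_force": force on the tool from outside, world axes, zero at the start; "moment": the same for the moment, N m; "finger_gap": finger opening in mm; "finger_force": force on a finger pad.
Only numpy, scipy, OpenCV 4.12 (cv2) and the standard library are available. Lean on these libraries where they do the work, as an engineer would, in place of code of your own. Each camera call takes 0.05 s, during which the arm holds its last target. There are 200 camera calls.

## Working session

There is one attempt and no reset: what is moved stays moved. The work goes in short steps, Python scripts to look and compute and a tool call to move; the robot and the scene stay as the last step left them, time stands still between calls to the robot, and variables do not carry over. Pictures are saved under pics/ and viewed, at most 14 in all, crops included, and the job is handed in when it is done.

Besides the shell and the picture viewer there is one more tool, called after "Emit:" as name(argument=value, ...), one argument or row to a line, values as JSON. arm_command: Moves the arm, as the interface text tells. Its arguments: {"type":"object","properties":{"steps":{"type":"array","items":{"type":"array","items":{"type":"number"}}},"force":{"type":"number"}},"required":["steps"]}

```bash
mkdir -p pics
cat > h.py <<'E'
import numpy as np, cv2
from cell import monitor, imaging, job, find_in, trace
def save(p,n,box=None,s=1):
    im=p["img"][:,:,::-1]
    if box: im=im[box[1]:box[3],box[0]:box[2]]
    cv2.imwrite("pics/"+n,cv2.resize(im,None,fx=s,fy=s,interpolation=cv2.INTER_CUBIC))
def ray(p,uv):
    V=np.array(p["view"]);R,t=V[:3,:3],V[:3,3]
    d=R.T@np.linalg.solve(np.array(p["mtx"]),[uv[0],uv[1],1.]); return -R.T@t,d/np.linalg.norm(d)
def atz(p,uv,z):
    c,d=ray(p,uv); return c+d*(z-c[2])/d[2]
def proj(p,X):
    V=np.array(p["view"]);q=np.array(p["mtx"])@(V[:3,:3]@np.array(X,float)+V[:3,3]); return q[:2]/q[2]
def tri(a,ua,b,ub):
    c1,d1=ray(a,ua);c2,d2=ray(b,ub)
    s=np.linalg.lstsq(np.stack([d1,-d2],1),c2-c1,rcond=None)[0]
    p,q=c1+s[0]*d1,c2+s[1]*d2; return (p+q)/2,np.linalg.norm(p-q)
E
python3 - <<'E'
from h import *
t=imaging.camera("top");s=imaging.camera("side")
save(t,"t0.png",s=1.42);save(s,"s0.png",s=1.42)
np.set_printoptions(precision=1,suppress=True)
for p,n in((t,"top"),(s,"side")):
    print(n,"cam",ray(p,(280,210)))
    for k in["stand","wing_l","wing_r","tray_top","spice0","spice3","spice4","pepper_mill_mid","lemon_mid","tomato_mid"]:
        print(k,[(round(d["p"],2),np.round(d["rect"]).astype(int).tolist()) for d in find_in(p,k)])
print(monitor.read_state())
E
```

```text
top cam (array([ 429.5,  -44.5, 1324.5]), array([ 0.1, -0. , -1. ]))
stand [(0.86, [260, 211, 90, 99]), (0.4, [133, 201, 26, 17]), (0.27, [159, 173, 19, 30])]
wing_l [(0.64, [259, 212, 89, 103]), (0.58, [228, 250, 10, 23]), (0.22, [371, 198, 25, 15])]
wing_r [(0.64, [259, 212, 89, 103]), (0.58, [228, 250, 10, 23]), (0.22, [371, 198, 25, 15])]
tray_top [(0.69, [256, 194, 79, 64])]
spice0 [(0.89, [129, 236, 25, 20]), (0.87, [385, 236, 24, 11]), (0.81, [155, 252, 23, 20]), (0.77, [347, 244, 20, 17]), (0.58, [134, 202, 24, 20])]
spice3 [(0.89, [129, 236, 25, 20]), (0.87, [385, 236, 24, 11]), (0.81, [155, 252, 23, 20]), (0.77, [347, 244, 20, 17]), (0.58, [134, 202, 24, 20])]
spice4 [(0.89, [129, 236, 25, 20]), (0.87, [385, 236, 24, 11]), (0.81, [155, 252, 23, 20]), (0.77, [347, 244, 20, 17]), (0.58, [134, 202, 24, 20])]
pepper_mill_mid [(0.65, [419, 209, 34, 17])]
lemon_mid [(0.71, [159, 173, 16, 26])]
tomato_mid [(0.6, [176, 276, 26, 29])]
side cam (array([-415.8, 1429.6,  900. ]), array([ 0.5, -0.8, -0.4]))
stand [(0.72, [269, 218, 107, 58])]
wing_l [(0.66, [313, 201, 17, 16])]
wing_r [
[... 397 characters left out ...]
35, 181, 11, 24]), (0.41, [310, 188, 7, 8])]
spice4 [(0.87, [198, 255, 16, 35]), (0.75, [249, 264, 17, 26]), (0.74, [223, 264, 12, 32]), (0.68, [327, 194, 15, 32]), (0.47, [335, 181, 11, 24]), (0.41, [310, 188, 7, 8])]
pepper_mill_mid []
lemon_mid [(0.65, [187, 246, 5, 14])]
tomato_mid [(0.56, [281, 262, 21, 23])]
{'clock': 1.1, 'joints': array([ 1.2,  0.3,  1.5,  0. ,  1.3, -0.1]), 'qd': array([ 0.,  0., -0.,  0., -0.,  0.]), 'effort': array([ -0. , -53.2, -35.3,   0.1,   0. ,  -0. ]), 'eef_pos': array([156.6, 527.2, 224.5]), 'eef_rot': array([ 3.1, -0. ,  2.9]), 'wrist_force': array([-0.2, -0. ,  0.5]), 'moment': array([-0., -0., -0.]), 'finger_force': 0.0, 'finger_gap': 93.84326428503705}
```

View pics/t0.png

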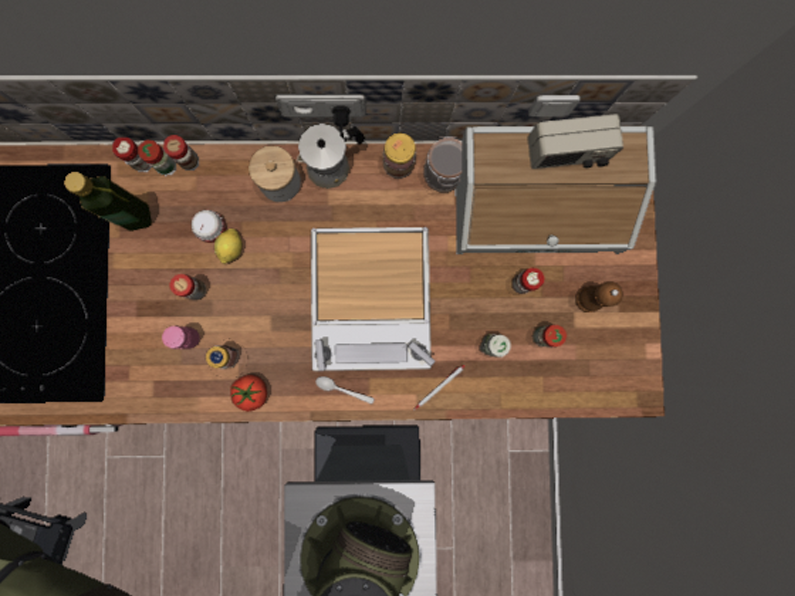

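View pics/s0.png

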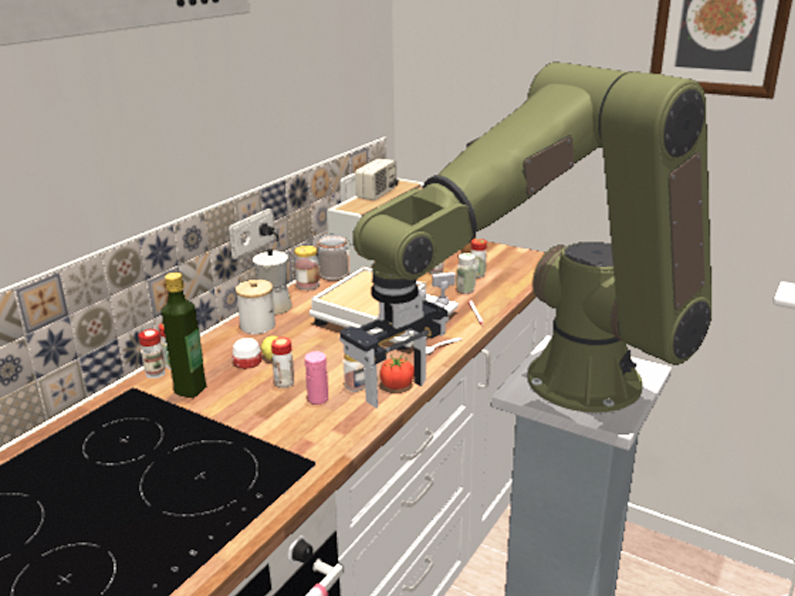

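Seen (top, in 1.42-scaled pixels):
- **Left jars:** red (183,286) and yellow/blue (218,356). The pink one at (178,337) is the look-alike.
- **Not a job jar:** a squat white-lidded pot at (207,225), too short.
- **Right jars:** red (530,280), white/green (497,345), red (553,335). The mill is at (605,295).
- **Lift wings:** (322,352) and (420,350).
- **Stay put:** the back row of three reds at (125–180,150).

In the side view the arm hides the lift, so I measure the wings now and then move the arm aside.

```bash
cat >> h.py <<'E'
def Rt(s=None):
    from scipy.spatial.transform import Rotation as Ro
    s=s or monitor.read_state(); return Ro.from_euler("xyz",s["eef_rot"]).as_matrix()
def go(P,yaw=None):
    "tool shift and turn (deg) from here to world P with closing-line yaw (world angle of tool y mod pi)"
    s=monitor.read_state();R=Rt(s); d=R.T@(np.array(P,float)-s["eef_pos"])
    cur=np.arctan2(R[1,1],R[0,1]); o=[]
    if yaw is not None:
        a=(cur-yaw+np.pi/2)%np.pi-np.pi/2   # tool z down: + turn lowers world yaw
        o=[round(np.degrees(a),1),round(np.degrees(a)-180*np.sign(a),1)]
    print("shift",np.round(d,1),"turn",o,"j1 j6",np.round(s["joints"][[0,5]],2))
E
python3 - <<'E'
from h import *
np.set_printoptions(precision=1,suppress=True)
t=imaging.camera("top")
save(t,"t1.png",(210,150,320,275),7) if 0 else None
for n,(c,r),z in [("redL",(129.5,201),106),("yel",(153.5,251),96),("pink",(125.5,237),106),("redR1",(374,197),106),("white",(351,243),105),("redR2",(390.5,236),106),("mill",(427,206),165),("tomato",(175,276),40),("lemon",(161,173),28)]:
    print(n,atz(t,(c,r),z))
for (c,r) in [(228,250),(295,247)]: print("wing",atz(t,(c,r),112))
for c in [(220.5,161.5),(301,161.5),(302,226),(220,226)]: print("rim",atz(t,c,73))
print(proj(t,[400,0,0]),proj(t,[410,0,0]))
print(monitor.read_state()["joints"],monitor.read_state()["eef_rot"])
go([400,-350,260])
g=t["img"][150:275,210:320];cv2.imwrite("pics/w0.png",cv2.resize(g[:,:,::-1],None,fx=4.8,fy=4.8,interpolation=cv2.INTER_CUBIC))
E
```

```text
redL [562.  341.6 106. ]
yel [420.9 275.1  96. ]
pink [460.8 350.8 106. ]
redR1 [ 567.6 -351.8  106. ]
white [ 437.2 -282.6  105. ]
redR2 [ 455.8 -395.5  106. ]
mill [ 535.  -481.3  165. ]
tomato [346.7 225.9  40. ]
lemon [654.8 273.3  28. ]
wing [421.4  64.2 112. ]
wing [ 427.7 -123.3  112. ]
rim [679.8  89.3  73. ]
rim [ 678.3 -147.2   73. ]
rim [ 488.2 -147.1   73. ]
rim [490.6  90.7  73. ]
[252.4 256.5] [252.4 253.2]
[ 1.2  0.3  1.5 -0.   1.3 -0.1] [3.1 0.  2.9]
shift [-483.1 -771.6  -35.5] turn [] j1 j6 [ 1.2 -0.1]
```

View pics/w0.png

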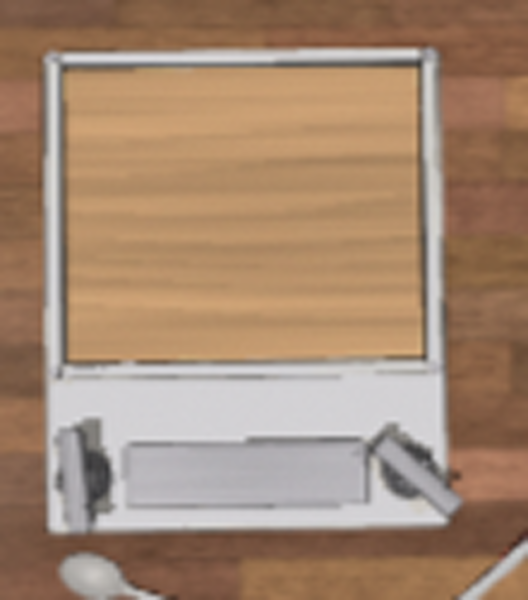

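Run:
```python
from h import *
go([420,300,260]);go([400,-330,260],np.radians(136))
```

```text
shift [-317.2 -142.8  -35.5] turn [] j1 j6 [ 1.22 -0.07]
shift [-477.4 -752.4  -35.5] turn [np.float64(-62.5), np.float64(117.5)] j1 j6 [ 1.22 -0.07]
```

Emit:
arm_command(
  steps=[
    [0.6, -317, -143, -35, 20],
    [0.6, -317, -143, -35, 40],
    [0.6, -317, -143, -35, 40],
    [0.6, -317, -143, -35, 40],
    [0.6, -317, -143, -35, 60],
    [0.6, -317, -143, -35, 60],
    [0.6, -477, -752, -35, 100],
    [0.6, -477, -752, -35, 117],
    [0.6, -477, -752, -35, 117],
    [0.6, -477, -752, -35, 117],
    [0.6, -477, -752, -35, 117],
    [0.6, -477, -752, -35, 117],
    [0.6, -477, -752, -35, 117],
    [0.6, -477, -752, -35, 117],
    [0.6, -477, -752, -35, 117],
    [0.6, -477, -752, -35, 117],
    [0.6, -477, -752, -35, 117],
    [0.6, -477, -752, -35, 117],
    [0.6, -477, -752, -35, 117],
    [0.6, -477, -752, -35, 117],
  ],
)

```text
clock: 3.65
eef_pos: [400.1, -328.6, 259.8]
eef_rot: [3.141, -0.0, 0.812]
wrist_force: [0.2, -0.3, -0.4]
finger_gap: 56.6
finger_force: 0.0
```

Run:
```python
from h import *
s=imaging.camera("side");t=imaging.camera("top")
b=(200,170,360,290)
im=s["img"][170:280,200:350,::-1];im2=t["img"][150:275,180:330,::-1]
a=cv2.resize(im,None,fx=5.3,fy=5.3,interpolation=cv2.INTER_CUBIC)
cv2.imwrite("pics/s1.png",a)
np.savez("s1.npz",**{k:s[k] for k in("img","mtx","view")})
for k in["wing_l","stand","tray_top","spice0"]: print(k,[(round(d["p"],2),np.round(d["rect"]).astype(int).tolist()) for d in find_in(s,k)])
print(monitor.read_state()["eef_pos"],monitor.read_state()["joints"])
```

```text
wing_l [(0.81, [284, 230, 17, 30]), (0.58, [313, 202, 14, 15]), (0.34, [326, 193, 15, 27])]
stand [(0.65, [334, 173, 7, 11])]
tray_top [(0.73, [262, 208, 72, 37]), (0.15, [251, 259, 16, 33])]
spice0 [(0.98, [222, 267, 18, 36]), (0.81, [328, 192, 16, 33]), (0.78, [198, 254, 16, 34]), (0.75, [252, 259, 13, 33]), (0.72, [308, 176, 11, 20]), (0.71, [311, 199, 18, 17]), (0.62, [331, 173, 5, 8]), (0.42, [188, 246, 9, 16])]
[ 399.78544036 -329.32535859  259.52840617] [-7.59783020e-01  2.02167173e-01  1.56075825e+00  7.20157899e-06
  1.37853338e+00 -1.15298748e-06]
```

View pics/s1.png

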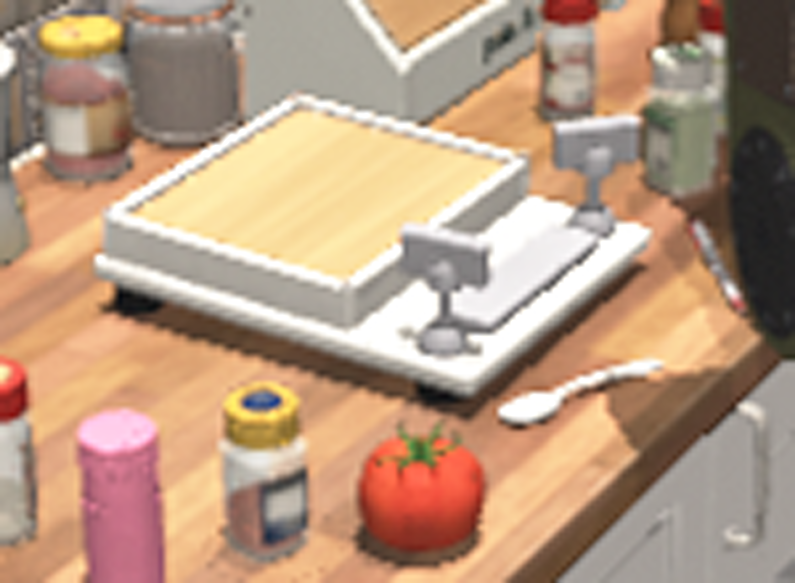

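```bash
cat > lift.py <<'E'
from h import *
from scipy.optimize import least_squares
from scipy.ndimage import map_coordinates, gaussian_filter
from scipy.spatial.transform import Rotation as Ro
def rect(x0,x1,y0,y1,z): return [np.array(p,float) for p in((x0,y0,z),(x0,y1,z),(x1,y1,z),(x1,y0,z))]
r=rect(-55,145,-118,118,73); b=rect(-150,150,-125,125,40)
E=lambda c,ids:[(c[i],c[(i+1)%4]) for i in ids]   # 0 front,1 left,2 back,3 right
SIDE=E(r,[0,1,2,3])+E(b,[0,1]); TOP=E(r,[2])+E(b,[0,1,3])
def fit(pics,x0):
    gr={k:gaussian_filter(p["img"].astype(float).mean(2),.7) for k,p in pics.items()}
    x=np.array(x0,float)
    def pts(x,A,f): return Ro.from_euler("ZYX",[x[5],x[4],x[3]]).apply(A+f*(np.array([0,0,0])-A)*0+0) +x[:3]
    W=lambda x,P:Ro.from_euler("ZYX",[x[5],x[4],x[3]]).apply(P)+x[:3]
    for it in range(14):
        obs=[]; h=4 if it<4 else 2
        for k,p in pics.items():
            for A,B in(SIDE if k=="side" else TOP):
                for f in np.linspace(.06,.94,24):
                    P=A+f*(B-A); u=proj(p,W(x,P)); d=proj(p,W(x,P+.02*(B-A)))-u; n=np.array([-d[1],d[0]])/np.linalg.norm(d)
                    o=np.arange(-h,h+.01,.25); q=u+o[:,None]*n
                    g=np.abs(np.gradient(map_coordinates(gr[k],[q[:,1],q[:,0]],order=1))); j=int(g.argmax())
                    if g[j]<1.2 or j in(0,len(o)-1): continue
                    w=g[max(0,j-3):j+4]; obs.append((k,P,q[0]*0+u+n*(np.sum(w*o[max(0,j-3):j+4])/w.sum()),n))
        def res(v):   # v[6:8]: pixel offset of the side picture
            return [n@(proj(pics[k],W(v,P))+(v[6:8] if k=="side" else 0)-q) for k,P,q,n in obs]+list(np.array(v[6:8])/1.)+[(v[2]+1.2)/3]
        s=least_squares(res,x,loss="soft_l1",f_scale=.3); x=s.x
    rr=np.array(res(x)); 
    return x,len(obs),np.median(abs(rr))
def heights(x):
    R=Ro.from_euler("ZYX",[x[5],x[4],x[3]])
    P=lambda a:(R.apply(a)+x[:3])
    print("pos",np.round(x[:3],1),"roll %.4f pitch %.4f yaw %.4f off %s"%(x[3],x[4],x[5],np.round(x[6:],2)))
    for n,a in dict(foot_l=[-115,100,0],foot_r=[-115,-100,0],heel_l=[130,100,0],heel_r=[130,-100,0]).items(): print(n,np.round(P(a),1))
    print("tray",np.round(P([45,0,68]),1),"axes at z99",np.round(P([-115,100,99])[:2],1),np.round(P([-115,-100,99])[:2],1))
def run(top=True,x0=(539,-29,-1,0,0,0,0,0)):
    p={"side":imaging.camera("side")}
    if top:p["top"]=imaging.camera("top")
    x,n,m=fit(p,x0); print(n,"%.3f"%m); heights(x); return x,p
E
python3 - <<'E'
from lift import *
x,p=run(); x,n,m=fit({"side":p["side"]},x);print(n,m);heights(x)
E
```

```text
233 0.323
pos [542.8 -26.8  -8. ] roll -0.0160 pitch -0.0526 yaw 0.0043 off [ 0.36 -0.82]
foot_l [427.7  72.7 -15.6]
foot_r [ 428.3 -127.2  -12.4]
heel_l [672.3  73.8  -2.8]
heel_r [ 6.730e+02 -1.262e+02  4.000e-01]
tray [584.2 -25.5  62.3] axes at z99 [422.4  74.3] [ 423.1 -125.7]
102 0.6556989831281052
pos [523.3  13.   -0.7] roll -0.1860 pitch -0.1190 yaw -0.0896 off [ 0.   -0.18]
foot_l [420.5 120.9 -32.7]
foot_r [398.6 -74.4   4. ]
heel_l [662.8  99.2  -3.6]
heel_r [640.9 -96.2  33.1]
tray [561.   22.3  71. ] axes at z99 [410.7 140.2] [388.7 -55.2]
```

Run:
```python
from lift import *
p={"side":imaging.camera("side"),"top":imaging.camera("top")}
S=[((145,118,73),(219.8,210)),((-55,118,73),(265.1,224.2)),((-55,-118,73),(299.4,199.8)),((145,-118,73),(256.6,188.3)),((-150,125,40),(288.1,240.9)),((-150,-125,40),(322.3,213.4)),((150,125,40),(217.9,218.1))]
T=[((145,118,73),(219.4,161.5)),((145,-118,73),(301,160.4)),((-150,125,40),(220.4,260.4)),((-150,-125,40),(303.1,259.4))]
def res(v):
    W=lambda P:Ro.from_euler("ZYX",[v[5],v[4],v[3]]).apply(P)+v[:3]
    return np.concatenate([proj(p["side"],W(P))+v[6:8]-q for P,q in S]+[proj(p["top"],W(P))-q for P,q in T]+[v[6:8],[(v[2]+1)/3]])
s=least_squares(res,[539,-29,-1,0,0,0,0,0],loss="soft_l1",f_scale=.5);np.set_printoptions(precision=2,suppress=True)
print(s.fun.reshape(-1)[:22].reshape(-1,2));heights(s.x)
x,n,m=fit(p,s.x);print(n,m);heights(x)
im=cv2.resize(p["side"]["img"][170:280,200:350,::-1],None,fx=5.3,fy=5.3,interpolation=cv2.INTER_CUBIC)
for v,c in((s.x,(0,0,255)),(x,(0,200,0))):
  for A,B in SIDE:
    f=lambda P:tuple(int(a) for a in((proj(p["side"],Ro.from_euler("ZYX",[v[5],v[4],v[3]]).apply(P)+v[:3])+v[6:8]-[200,170]+.5)*5.3))
    cv2.line(im,f(A),f(B),c,1)
cv2.imwrite("pics/ov.png",im)
```

```text
[[-0.91 -0.25]
 [ 0.52 -0.13]
 [ 0.62  0.11]
 [-0.86 -0.37]
 [ 0.18  0.08]
 [ 0.71 -0.01]
 [-1.03  0.24]
 [ 0.94 -1.17]
 [-0.27 -0.41]
 [-1.06  0.55]
 [ 0.31  0.45]]
pos [540.1 -27.5  -3.4] roll 0.0144 pitch -0.0291 yaw 0.0003 off [-0.01  0.29]
foot_l [425.   72.4  -5.3]
foot_r [ 425.2 -127.6   -8.1]
heel_l [669.9  72.5   1.9]
heel_r [ 670.1 -127.5   -1. ]
tray [583.1 -28.5  65.9] axes at z99 [422.2  71. ] [ 422.3 -129. ]
233 0.3137918967876464
pos [542.9 -26.7  -8. ] roll -0.0158 pitch -0.0528 yaw 0.0043 off [ 0.34 -0.83]
foot_l [427.7  72.8 -15.7]
foot_r [ 428.4 -127.2  -12.5]
heel_l [672.3  73.8  -2.7]
heel_r [ 673.  -126.2    0.4]
tray [584.2 -25.5  62.3] axes at z99 [422.4  74.3] [ 423.1 -125.7]
```

View pics/ov.png

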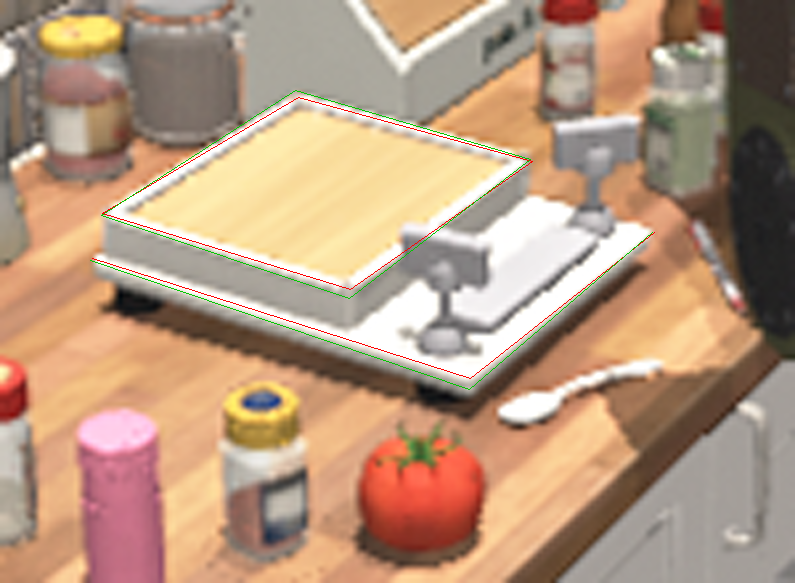

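Run:
```python
from h import *
t=imaging.camera("top");s=imaging.camera("side")
np.set_printoptions(precision=1,suppress=True)
for a,b in(((297.1,248.5),(312.6,197.4)),((225.6,250),(284,218.7))):print(atz(t,a,115),atz(s,b,99),tri(t,a,s,b))
go([423,-129,102],np.radians(136))
```

```text
[ 423.5 -128.9  115. ] [ 418.  -124.2   99. ] (array([ 422.5, -130.7,   95.4]), np.float64(1.900902793730723))
[421.5  70.6 115. ] [418.3  74.6  99. ] (array([420.8,  71.9,  97.2]), np.float64(1.384608233690136))
shift [ 161.4 -121.3  157.4] turn [np.float64(0.5), np.float64(-179.5)] j1 j6 [-0.8 -0. ]
```

Emit:
arm_command(
  steps=[
    [0.6, 60, -45, 0, 0],
    [0.6, 120, -90, 0, 0],
    [0.6, 161, -121, 40, 0],
    [0.6, 161, -121, 90, 0],
    [0.6, 161, -121, 120, 0],
    [0.6, 161, -121, 145, 0],
    [0.6, 161, -121, 157, 0],
    [0.6, 161, -121, 157, 0],
    [0.1, 161, -121, 157, 0],
    [0.1, 161, -121, 157, 0],
    [0.0, 161, -121, 157, 0],
    [0.0, 161, -121, 157, 0],
    [0.0, 161, -121, 157, 0],
  ],
  force=35,
)

```text
clock: 5.88
eef_pos: [422.6, -129.1, 102.5]
eef_rot: [-3.14, 0.0, 0.811]
wrist_force: [-4.3, 4.2, 4.1]
finger_gap: 13.7
finger_force: 34.7
```

Emit:
arm_command(
  steps=[
    [0.0, 0, 0, 0, 8],
    [0.0, 0, 0, 0, 16],
    [0.0, 0, 0, 0, 24],
    [0.0, 0, 0, 0, 32],
    [0.0, 0, 0, 0, 40],
    [0.0, 0, 0, 0, 48],
    [0.0, 0, 0, 0, 56],
    [0.0, 0, 0, 0, 64],
    [0.0, 0, 0, 0, 72],
    [0.0, 0, 0, 0, 80],
    [0.0, 0, 0, 0, 88],
    [0.0, 0, 0, 0, 96],
    [0.0, 0, 0, 0, 104],
    [0.0, 0, 0, 0, 110],
    [0.0, 0, 0, 0, 110],
  ],
)

```text
clock: 7.75
eef_pos: [423.8, -129.0, 102.6]
eef_rot: [-3.139, -0.0, -1.111]
wrist_force: [4.8, 4.9, -2.6]
finger_gap: 13.8
finger_force: 34.9
```

Run:
```python
from h import *
t=imaging.camera("top");s=imaging.camera("side")
s_=monitor.read_state();print(s_["joints"][5],s_["wrist_force"],s_["moment"],s_["eef_pos"])
save(s,"s2.png",(200,170,350,280),5.3)
```

```text
2.300127219296787 [ 5.49399642  4.62094684 -3.38136455] [ 1.38162081 -1.67124449  0.0061208 ] [ 423.77336407 -129.00306647  102.61899212]
```

View pics/s2.png

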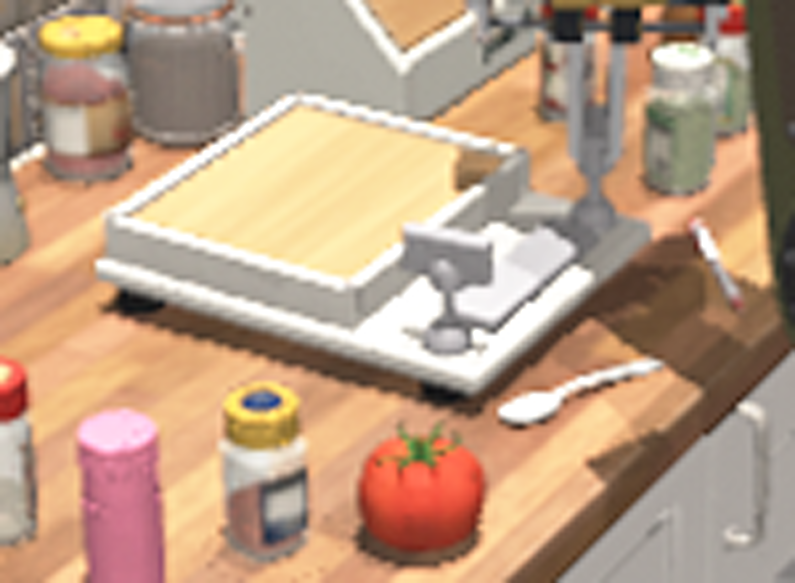

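Emit:
arm_command(
  steps=[
    [0.5, 0, 0, 0, 0],
    [0.5, 0, 0, 0, 0],
    [0.5, 0, 0, -30, 0],
    [0.5, 0, 0, -70, -10],
    [0.5, 0, 0, -70, -20],
    [0.5, 0, 0, -70, -30],
    [0.5, 0, 0, -70, -40],
    [0.5, 0, 0, -70, -50],
    [0.5, 0, 0, -70, -60],
    [0.5, 0, 0, -70, -70],
    [0.5, 0, 0, -70, -80],
    [0.5, 0, 0, -70, -90],
    [0.5, 0, 0, -70, -100],
    [0.5, 0, 0, -70, -110],
    [0.5, 0, 0, -70, -120],
    [0.5, 0, 0, -70, -130],
    [0.5, 0, 0, -70, -140],
    [0.5, 0, 0, -70, -150],
  ],
)

```text
clock: 10.1
eef_pos: [422.8, -129.5, 172.4]
eef_rot: [-3.141, 0.0, 1.515]
wrist_force: [0.6, 0.8, -0.6]
finger_gap: 47.0
finger_force: 0.0
```

Run:
```python
from h import *
go([421.5,71.5,102],np.radians(94.7))
```

```text
shift [200.6 -12.6  70.4] turn [np.float64(82.1), np.float64(-97.9)] j1 j6 [-0.38 -0.32]
```

Emit:
arm_command(
  steps=[
    [0.5, 60, -4, 0, -10],
    [0.5, 120, -8, 0, -20],
    [0.5, 170, -10, 0, -30],
    [0.5, 200, -13, 0, -40],
    [0.5, 200, -13, 0, -50],
    [0.5, 200, -13, 0, -60],
    [0.5, 200, -13, 0, -70],
    [0.5, 200, -13, 0, -80],
    [0.5, 200, -13, 0, -90],
    [0.5, 200, -13, 20, -98],
    [0.5, 200, -13, 45, -98],
    [0.5, 200, -13, 60, -98],
    [0.5, 200, -13, 70, -98],
    [0.5, 200, -13, 70, -98],
    [0.1, 200, -13, 70, -98],
    [0.0, 200, -13, 70, -98],
    [0.0, 200, -13, 70, -98],
    [0.0, 200, -13, 70, -98],
  ],
)

```text
clock: 12.35
eef_pos: [422.5, 70.5, 102.7]
eef_rot: [-3.14, 0.0, -3.063]
wrist_force: [0.4, -4.7, 1.9]
finger_gap: 13.7
finger_force: 34.6
```

Gripped. Turn clockwise 110° here too.

Emit:
arm_command(
  steps=[
    [0.0, 0, 0, 0, 8],
    [0.0, 0, 0, 0, 16],
    [0.0, 0, 0, 0, 24],
    [0.0, 0, 0, 0, 32],
    [0.0, 0, 0, 0, 40],
    [0.0, 0, 0, 0, 48],
    [0.0, 0, 0, 0, 56],
    [0.0, 0, 0, 0, 64],
    [0.0, 0, 0, 0, 72],
    [0.0, 0, 0, 0, 80],
    [0.0, 0, 0, 0, 88],
    [0.0, 0, 0, 0, 96],
    [0.0, 0, 0, 0, 104],
    [0.0, 0, 0, 0, 110],
    [0.0, 0, 0, 0, 110],
  ],
)

```text
clock: 14.22
eef_pos: [422.7, 70.4, 102.4]
eef_rot: [3.14, 0.001, 1.298]
wrist_force: [2.1, -7.8, -3.4]
finger_gap: 14.0
finger_force: 35.0
```

Emit:
arm_command(
  steps=[
    [0.5, 0, 0, 0, 0],
    [0.5, 0, 0, 0, 0],
    [0.5, 0, 0, -40, 0],
    [0.5, 0, 0, -70, 0],
    [0.0, 0, 0, -70, 0],
  ],
)

```text
clock: 14.85
eef_pos: [423.1, 71.2, 174.2]
eef_rot: [3.138, -0.001, 1.3]
wrist_force: [0.9, 0.1, -1.8]
finger_gap: 39.8
finger_force: 0.0
```

Run:
```python
from h import *
from lift import *
go([489,84,95]);go([489,-142,95]);go([680,84,95]);go([680,-142,95])
```

```text
shift [29.9 59.7 79.4] turn [] j1 j6 [0.08 0.35]
shift [-187.9  120.3   79.3] turn [] j1 j6 [0.08 0.35]
shift [ 81.  243.8  80.2] turn [] j1 j6 [0.08 0.35]
shift [-136.7  304.3   80.1] turn [] j1 j6 [0.08 0.35]
```

Emit:
arm_command(
  steps=[
    [0.0, 30, 60, 10, 0],
    [0.0, 30, 60, 50, 0],
    [0.0, 30, 60, 76, 0],
    [0.0, 30, 60, 78, 0],
    [0.0, 30, 60, 80, 0],
    [0.0, 30, 60, 82, 0],
    [0.0, 30, 60, 83, 0],
    [0.0, 30, 60, 83, 0],
  ],
)

```text
clock: 15.85
eef_pos: [488.5, 83.9, 90.5]
eef_rot: [3.14, -0.001, 1.299]
wrist_force: [-1.9, 0.4, 7.2]
finger_gap: 0.4
finger_force: 3.9
```

Emit:
arm_command(
  steps=[
    [0.0, 0, 0, -15, 0],
    [0.0, -60, 17, -20, 0],
    [0.0, -120, 33, -20, 0],
    [0.0, -180, 50, -20, 0],
    [0.0, -218, 60, -15, 0],
    [0.0, -218, 60, -6, 0],
    [0.0, -218, 60, -4, 0],
    [0.0, -218, 60, -2, 0],
    [0.0, -218, 60, -2, 0],
  ],
)

```text
clock: 16.98
eef_pos: [487.7, -141.5, 91.6]
eef_rot: [3.142, -0.0, 1.301]
wrist_force: [0.2, 0.8, -0.3]
finger_gap: 0.3
finger_force: 0.0
```

Emit:
arm_command(
  steps=[
    [0.0, 0, 0, 0.7, 0],
    [0.0, 0, 0, 1.4, 0],
    [0.0, 0, 0, 2, 0],
    [0.0, 0, 0, 2, 0],
  ],
)

```text
clock: 17.48
eef_pos: [487.6, -142.3, 89.4]
eef_rot: [-3.142, -0.0, 1.299]
wrist_force: [-0.2, 0.3, -0.0]
finger_gap: 0.5
finger_force: 0.0
```

Emit:
arm_command(
  steps=[
    [0.0, 0, 0, 0.7, 0],
    [0.0, 0, 0, 1.4, 0],
    [0.0, 0, 0, 2, 0],
    [0.0, 0, 0, 2, 0],
  ],
)

```text
clock: 17.98
eef_pos: [487.9, -142.4, 88.8]
eef_rot: [3.14, 0.0, 1.299]
wrist_force: [-6.5, 1.6, 17.1]
finger_gap: 0.7
finger_force: 8.5
```

Emit:
arm_command(
  steps=[
    [0.0, 0, 0, -15, 0],
    [0.0, 17, 60, -20, 0],
    [0.0, 34, 120, -20, 0],
    [0.0, 51, 184, -20, 0],
    [0.0, 51, 184, -10, 0],
    [0.0, 51, 184, -4, 0],
    [0.0, 51, 184, -2, 0],
    [0.0, 51, 184, -1, 0],
    [0.0, 51, 184, -1, 0],
  ],
)

```text
clock: 19.1
eef_pos: [678.1, -142.4, 90.7]
eef_rot: [3.139, -0.001, 1.299]
wrist_force: [1.3, 2.2, 7.4]
finger_gap: 0.2
finger_force: 4.2
```

Emit:
arm_command(
  steps=[
    [0.0, 0, 0, -1, 0],
    [0.0, 0, 0, -1, 0],
    [0.0, 0, 0, -1, 0],
  ],
)

```text
clock: 19.48
eef_pos: [678.1, -142.4, 91.0]
eef_rot: [3.14, -0.001, 1.299]
wrist_force: [1.1, 2.8, 6.5]
finger_gap: 0.2
finger_force: 3.4
```

Emit:
arm_command(
  steps=[
    [0.0, 0, 0, -15, 0],
    [0.0, 60, -17, -20, 0],
    [0.0, 120, -33, -20, 0],
    [0.0, 180, -50, -20, 0],
    [0.0, 218, -60, -12, 0],
    [0.0, 218, -60, -4, 0],
    [0.0, 218, -60, -1, 0],
    [0.0, 218, -60, 0, 0],
    [0.0, 218, -60, 0, 0],
    [0.0, 218, -60, 0, 0],
  ],
)

```text
clock: 20.72
eef_pos: [679.2, 83.2, 91.5]
eef_rot: [3.141, -0.002, 1.298]
wrist_force: [-4.1, 8.7, 11.4]
finger_gap: 0.6
finger_force: 5.7
```

Emit:
arm_command(
  steps=[
    [0.0, 0, 0, -1, 0],
    [0.0, 0, 0, -2, 0],
    [0.0, 0, 0, -2, 0],
    [0.0, 0, 0, -2, 0],
  ],
)

```text
clock: 21.22
eef_pos: [679.4, 82.4, 92.4]
eef_rot: [3.14, -0.0, 1.298]
wrist_force: [-1.4, 0.8, 6.5]
finger_gap: 0.4
finger_force: 3.3
```

Run:
```python
from h import *
go([423.3,70.6,102],1.298+np.pi/2)
```

```text
shift [ -80.3 -243.5   -9.9] turn [np.float64(0.0), np.float64(-180.0)] j1 j6 [0.07 0.34]
```

Emit:
arm_command(
  steps=[
    [0.2, 0, 0, -50, 0],
    [0.5, -15, -50, -70, 0],
    [0.5, -35, -110, -70, 0],
    [0.5, -55, -170, -70, 0],
    [0.5, -80, -243, -70, 0],
    [0.5, -80, -243, -70, 0],
    [0.5, -80, -243, -40, 0],
    [0.5, -80, -243, -20, 0],
    [0.5, -80, -243, -10, 0],
    [0.5, -80, -243, -10, 0],
    [0.0, -80, -243, -10, 0],
    [0.0, -80, -243, -10, 0],
    [0.0, -80, -243, -10, 0],
    [0.0, -80, -243, -10, 0],
  ],
)

```text
clock: 22.98
eef_pos: [423.5, 71.8, 101.7]
eef_rot: [-3.141, -0.0, 1.299]
wrist_force: [-3.8, 0.5, 4.0]
finger_gap: 13.6
finger_force: 35.0
```

Emit:
arm_command(
  steps=[
    [0.0, 0, 0, 0, 8],
    [0.0, 0, 0, 0, 16],
    [0.0, 0, 0, 0, 24],
    [0.0, 0, 0, 0, 32],
    [0.0, 0, 0, 0, 40],
    [0.0, 0, 0, 0, 48],
    [0.0, 0, 0, 0, 56],
    [0.0, 0, 0, 0, 64],
    [0.0, 0, 0, 0, 72],
    [0.0, 0, 0, 0, 80],
    [0.0, 0, 0, 0, 88],
    [0.0, 0, 0, 0, 93],
    [0.0, 0, 0, 0, 93],
    [0.5, 0, 0, 0, 93],
    [0.5, 0, 0, 0, 93],
    [0.5, 0, 0, -40, 93],
    [0.5, 0, 0, -70, 93],
    [0.5, 0, 0, -70, 93],
  ],
)

```text
clock: 25.22
eef_pos: [424.4, 71.8, 173.2]
eef_rot: [-3.14, -0.003, -0.324]
wrist_force: [-0.2, -0.2, -0.9]
finger_gap: 47.5
finger_force: 0.0
```

Run:
```python
from h import *
go([424.5,-129,102],-1.111+np.pi/2)
```

```text
shift [ 63.8 190.5  71.1] turn [np.float64(45.1), np.float64(-134.9)] j1 j6 [0.08 1.98]
```

Emit:
arm_command(
  steps=[
    [0.5, 16, 50, 0, -10],
    [0.5, 32, 100, 0, -20],
    [0.5, 50, 150, 0, -30],
    [0.5, 64, 190, 0, -40],
    [0.5, 64, 190, 0, -50],
    [0.5, 64, 190, 0, -60],
    [0.5, 64, 190, 0, -70],
    [0.5, 64, 190, 0, -80],
    [0.5, 64, 190, 0, -90],
    [0.5, 64, 190, 0, -100],
    [0.5, 64, 190, 0, -110],
    [0.5, 64, 190, 0, -120],
    [0.5, 64, 190, 0, -130],
    [0.5, 64, 190, 30, -135],
    [0.5, 64, 190, 60, -135],
    [0.5, 64, 190, 71, -135],
    [0.5, 64, 190, 71, -135],
    [0.0, 64, 190, 71, -135],
    [0.0, 64, 190, 71, -135],
    [0.0, 64, 190, 71, -135],
  ],
)

```text
clock: 27.72
eef_pos: [424.0, -128.9, 100.9]
eef_rot: [3.141, 0.001, 2.032]
wrist_force: [-0.6, -0.4, -0.0]
finger_gap: 20.4
finger_force: 0.0
```

Emit:
arm_command(
  steps=[
    [0.0, 0, 0, 0, 0],
    [0.0, 0, 0, 0, 8],
    [0.0, 0, 0, 0, 16],
    [0.0, 0, 0, 0, 24],
    [0.0, 0, 0, 0, 32],
    [0.0, 0, 0, 0, 40],
    [0.0, 0, 0, 0, 48],
    [0.0, 0, 0, 0, 56],
    [0.0, 0, 0, 0, 64],
    [0.0, 0, 0, 0, 72],
    [0.0, 0, 0, 0, 80],
    [0.0, 0, 0, 0, 88],
    [0.0, 0, 0, 0, 96],
    [0.0, 0, 0, 0, 104],
    [0.0, 0, 0, 0, 112],
    [0.0, 0, 0, 0, 120],
    [0.0, 0, 0, 0, 128],
    [0.0, 0, 0, 0, 136],
    [0.0, 0, 0, 0, 136],
  ],
)

```text
clock: 30.1
eef_pos: [424.3, -128.2, 100.5]
eef_rot: [-3.14, -0.001, -0.343]
wrist_force: [6.0, 5.5, -1.9]
finger_gap: 14.0
finger_force: 35.0
```

Emit:
arm_command(
  steps=[
    [0.5, 0, 0, 0, 0],
    [0.5, 0, 0, 0, 0],
    [0.5, 0, 0, -40, 0],
    [0.5, 0, 0, -70, 0],
    [0.0, 0, 0, -70, 0],
    [0.0, 0, 0, -70, 0],
  ],
)

```text
clock: 30.85
eef_pos: [423.4, -128.7, 169.6]
eef_rot: [3.142, 0.001, -0.341]
wrist_force: [0.7, 0.1, 0.4]
finger_gap: 30.7
finger_force: 0.0
```

Run:
```python
from h import *
print(monitor.read_state()["eef_rot"])
for P in ([489,-142,93],[489,84,93],[680,84,95],[680,-142,95]): go(P)
```

```text
[ 3.14158090e+00  9.98391944e-04 -3.41215323e-01]
shift [66.3 -9.4 76.6] turn [] j1 j6 [-0.38  1.53]
shift [  -9.3 -222.4   76.7] turn [] j1 j6 [-0.38  1.53]
shift [ 170.7 -286.3   74.5] turn [] j1 j6 [-0.38  1.53]
shift [246.3 -73.3  74.4] turn [] j1 j6 [-0.38  1.53]
```

Emit:
arm_command(
  steps=[
    [0.0, 60, -9, 20, 0],
    [0.0, 66, -9, 55, 0],
    [0.0, 66, -9, 70, 0],
    [0.0, 66, -9, 75, 0],
    [0.0, 66, -9, 77, 0],
    [0.0, 66, -9, 79, 0],
    [0.0, 66, -9, 79, 0],
    [0.0, 66, -9, 79, 0],
  ],
)

```text
clock: 31.85
eef_pos: [489.3, -142.6, 92.7]
eef_rot: [3.141, -0.002, -0.341]
wrist_force: [-2.4, 0.2, 5.0]
finger_gap: 0.2
finger_force: 2.8
```

Emit:
arm_command(
  steps=[
    [0.0, 0, 0, -15, 0],
    [0.0, -19, -55, -20, 0],
    [0.0, -38, -108, -20, 0],
    [0.0, -57, -162, -20, 0],
    [0.0, -76, -213, -12, 0],
    [0.0, -76, -213, -4, 0],
    [0.0, -76, -213, -1, 0],
    [0.0, -76, -213, 0, 0],
    [0.0, -76, -213, 0, 0],
    [0.0, -76, -213, 0, 0],
  ],
)

```text
clock: 33.1
eef_pos: [489.1, 82.9, 92.5]
eef_rot: [-3.14, -0.001, -0.343]
wrist_force: [-4.5, 6.4, 7.9]
finger_gap: 0.8
finger_force: 3.8
```

Emit:
arm_command(
  steps=[
    [0.0, 0, 0, -15, 0],
    [0.0, 60, -21, -20, 0],
    [0.0, 120, -42, -20, 0],
    [0.0, 180, -64, -20, 0],
    [0.0, 180, -64, -10, 0],
    [0.0, 180, -64, -4, 0],
    [0.0, 180, -64, -2, 0],
    [0.0, 180, -64, 0, 0],
    [0.0, 180, -64, 0, 0],
    [0.0, 180, -64, 0, 0],
  ],
)

```text
clock: 34.35
eef_pos: [679.6, 83.8, 92.1]
eef_rot: [-3.142, -0.0, -0.341]
wrist_force: [-2.3, -1.2, 4.4]
finger_gap: 0.5
finger_force: 2.0
```

Emit:
arm_command(
  steps=[
    [0.0, 0, 0, -15, 0],
    [0.0, 19, 55, -20, 0],
    [0.0, 38, 108, -20, 0],
    [0.0, 57, 162, -20, 0],
    [0.0, 76, 213, -12, 0],
    [0.0, 76, 213, -4, 0],
    [0.0, 76, 213, -2, 0],
    [0.0, 76, 213, 0, 0],
    [0.0, 76, 213, 0, 0],
    [0.0, 76, 213, 0, 0],
  ],
)

```text
clock: 35.6
eef_pos: [680.4, -141.3, 92.1]
eef_rot: [-3.141, -0.001, -0.34]
wrist_force: [-0.4, 4.1, 4.6]
finger_gap: 0.3
finger_force: 2.3
```

Run:
```python
from h import *
go([420,0,290])
t=imaging.camera("top")
for z in(150,200,250): print(z,atz(t,(385,176),z)[0])
s=imaging.camera("side")
print(s["img"].shape, proj(s,[600,-300,0]))
```

```text
shift [-292.5  -46.4 -198.1] turn [] j1 j6 [-0.26  1.65]
150 620.8069034931951
200 612.6611058793434
250 604.5153082654917
(420, 560, 3) [293.83352042 194.85653973]
```

Emit:
arm_command(
  steps=[
    [0.6, 0, 0, -50, 0],
    [0.6, 0, 0, -110, 0],
    [0.6, 0, 0, -170, 0],
    [0.6, -60, -10, -198, 0],
    [0.6, -120, -20, -198, 0],
    [0.6, -180, -28, -198, 0],
    [0.6, -240, -38, -198, 0],
    [0.6, -292, -46, -198, 0],
    [0.6, -292, -46, -198, 0],
    [0.6, -292, -46, -198, 0],
  ],
)

```text
clock: 36.95
eef_pos: [420.8, -1.6, 289.6]
eef_rot: [3.141, -0.001, -0.341]
wrist_force: [0.7, -0.9, 0.1]
finger_gap: 56.4
finger_force: 0.0
```

Run:
```python
from h import *
t=imaging.camera("top")
a=cv2.resize(t["img"][180:290,115:195,::-1],None,fx=5,fy=5,interpolation=cv2.INTER_CUBIC)
b=cv2.resize(t["img"][180:290,335:415,::-1],None,fx=5,fy=5,interpolation=cv2.INTER_CUBIC)
cv2.imwrite("pics/j0.png",np.hstack([a,b]))
print([(round(d["p"],2),np.round(d["rect"]).astype(int).tolist()) for d in find_in(t,"spice0")])
go([437,-283,250],0);go([420,275,250],np.radians(-28))
```

```text
[(0.73, [385, 237, 25, 12]), (0.72, [135, 202, 24, 16]), (0.71, [372, 198, 23, 14]), (0.61, [347, 244, 22, 17]), (0.54, [174, 256, 22, 21])]
shift [109.3 259.6  39.2] turn [np.float64(70.4), np.float64(-109.6)] j1 j6 [-0.09  1.82]
shift [ -93.7 -260.4   39.1] turn [np.float64(-81.6), np.float64(98.4)] j1 j6 [-0.09  1.82]
```

View pics/j0.png

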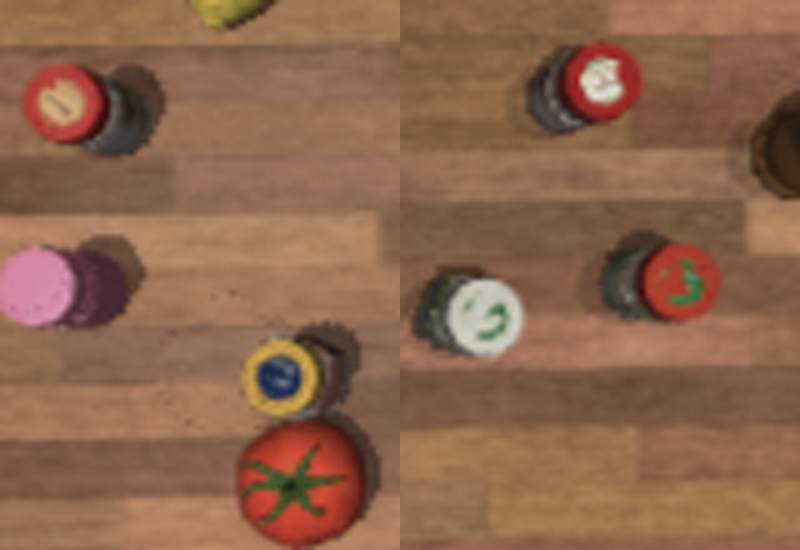

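Run:
```python
from h import *
t=imaging.camera("top");np.set_printoptions(precision=0,suppress=True)
for n,c,z in(("redL",(128.2,201),106),("yel",(171.4,255.6),96),("tom",(175,276.6),50),("redR1",(375.8,196.6),106),("redR2",(391.2,236.2),106),("white",(352.2,243.6),105)):
    P=atz(t,c,z);print(n,P);
P=atz(t,(352.2,243.6),105);P[2]=95;go(P,0)
```

```text
redL [562. 345. 106.]
yel [407. 225.  96.]
tom [346. 224.  50.]
redR1 [ 569. -357.  106.]
redR2 [ 455. -398.  106.]
white [ 435. -286.  105.]
shift [109. 263. 194.] turn [np.float64(70.4), np.float64(-109.6)] j1 j6 [-0.  2.]
```

Emit:
arm_command(
  steps=[
    [0.75, 20, 50, 0, -10],
    [0.75, 40, 100, 0, -20],
    [0.75, 60, 150, 0, -30],
    [0.75, 80, 200, 0, -40],
    [0.75, 109, 263, 10, -50],
    [0.75, 109, 263, 20, -60],
    [0.75, 109, 263, 30, -70],
    [0.75, 109, 263, 40, -80],
    [0.75, 109, 263, 60, -90],
    [0.75, 109, 263, 90, -100],
    [0.75, 109, 263, 130, -110],
    [0.75, 109, 263, 170, -110],
    [0.75, 109, 263, 190, -110],
    [0.75, 109, 263, 193, -110],
    [0.75, 109, 263, 193, -110],
    [0.3, 109, 263, 193, -110],
    [0.3, 109, 263, 193, -110],
    [0.3, 109, 263, 193, -110],
    [0.3, 109, 263, 193, -110],
  ],
  force=15,
)

```text
clock: 39.48
eef_pos: [435.2, -285.7, 96.8]
eef_rot: [3.141, 0.0, 1.579]
wrist_force: [0.4, -0.5, 1.6]
finger_gap: 44.1
finger_force: 14.8
```

Emit:
arm_command(
  steps=[
    [0.3, 0, 0, -50, 0],
    [0.3, 0, 0, -100, 0],
    [0.3, 45, 24, -120, 0],
    [0.3, 90, 48, -120, 0],
    [0.3, 135, 72, -120, 0],
    [0.3, 175, 92, -120, 0],
    [0.3, 188, 97, -105, 0],
    [0.3, 188, 97, -90, 0],
    [0.3, 188, 97, -75, 0],
    [0.3, 188, 97, -68, 0],
    [0.3, 188, 97, -64, 0],
    [0.3, 188, 97, -63, 0],
    [0.3, 188, 97, -63, 0],
  ],
)

```text
clock: 41.1
eef_pos: [530.6, -97.0, 159.9]
eef_rot: [3.141, 0.0, 1.579]
wrist_force: [-0.8, -1.1, 1.4]
finger_gap: 44.3
finger_force: 14.7
```

Emit:
arm_command(
  steps=[
    [0.75, 188, 97, -63, 0],
  ],
)

```text
clock: 41.22
eef_pos: [557.2, -45.0, 177.2]
eef_rot: [-3.141, 0.0, 1.574]
wrist_force: [1.0, 0.4, 1.0]
finger_gap: 50.8
finger_force: 0.0
```

I reused the previous offset by mistake, so the hand moved while it was opening. I'll check for damage.

Run:
```python
from h import *
s=imaging.camera("side");t=imaging.camera("top")
print(monitor.read_state()["eef_pos"],monitor.read_state()["finger_gap"])
a=cv2.resize(s["img"][150:260,200:350,::-1],(546,400),interpolation=cv2.INTER_CUBIC)
b=cv2.resize(t["img"][150:270,215:285+30,::-1],None,fx=3.33,fy=3.33,interpolation=cv2.INTER_CUBIC)
b=b[:,:254];b=cv2.resize(b,(254,400));cv2.imwrite("pics/acc.png",np.hstack([a,b]))
```

```text
[559.71272675 -40.02462149 179.37744179] 58.90149887886296
```

View pics/acc.png

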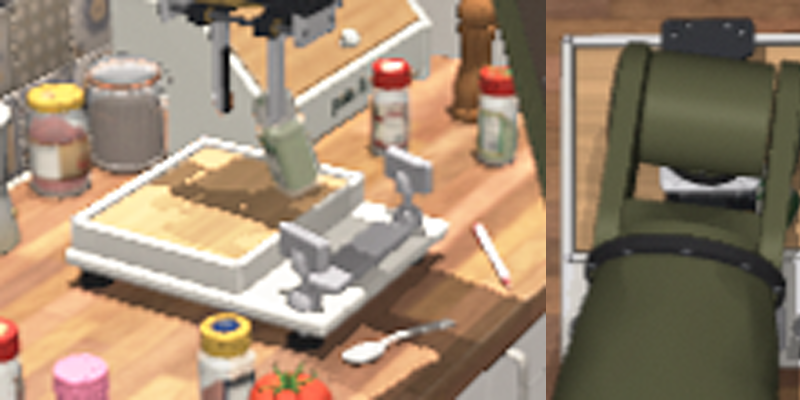

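Run:
```python
from h import *
for i in range(2): s=imaging.camera("side")
print(monitor.read_state()["eef_pos"],monitor.read_state()["qd"][:3],monitor.read_state()["finger_force"],monitor.read_state()["wrist_force"],monitor.read_state()["clock"])
save(s,"acc2.png",(240,150,310,210),8)
```

```text
[557.86432198 -42.76522673 177.54379566] [-0.03328967  0.0018099   0.0240769 ] 0.0 [-0.1816915  -0.74455634  0.66743293] 41.425
```

View pics/acc2.png

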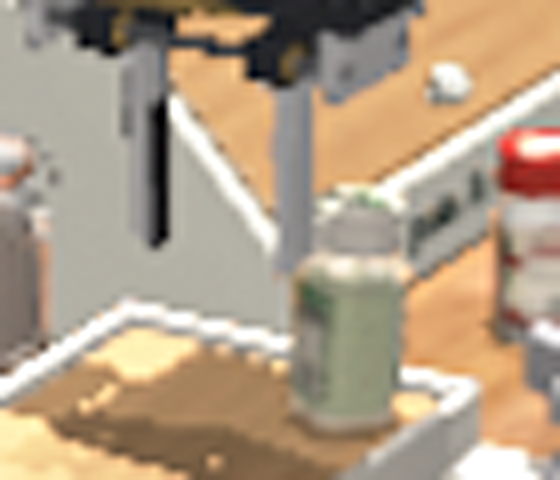

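The jar rocked back upright on the tray. From here every offset starts from zero.

Emit:
arm_command(
  steps=[
    [0.75, 0, 0, -40, 0],
    [0.75, 0, 0, -90, 0],
    [0.75, 0, 0, -90, 0],
    [0.75, 0, 0, -90, 0],
  ],
)

```text
clock: 41.92
eef_pos: [557.1, -44.1, 266.3]
eef_rot: [-3.141, -0.0, 1.578]
wrist_force: [-0.1, 0.4, -1.0]
finger_gap: 70.3
finger_force: 0.0
```

Run:
```python
from h import *
go([455,-398,96],0)
```

```text
shift [-353.2 -104.4  170.4] turn [np.float64(0.4), np.float64(-179.6)] j1 j6 [-0.14 -0.15]
```

Emit:
arm_command(
  steps=[
    [0.75, -55, -16, 0, 0],
    [0.75, -110, -32, 0, 0],
    [0.75, -165, -48, 0, 0],
    [0.75, -220, -64, 0, 0],
    [0.75, -275, -80, 0, 0],
    [0.75, -330, -96, 0, 0],
    [0.75, -353, -104, 30, 0],
    [0.75, -353, -104, 80, 0],
    [0.75, -353, -104, 120, 0],
    [0.75, -353, -104, 155, 0],
    [0.75, -353, -104, 170, 0],
    [0.75, -353, -104, 170, 0],
    [0.75, -353, -104, 170, 0],
    [0.3, -353, -104, 170, 0],
    [0.3, -353, -104, 170, 0],
    [0.3, -353, -104, 170, 0],
    [0.3, -353, -104, 170, 0],
  ],
)

```text
clock: 44.05
eef_pos: [456.4, -397.3, 97.6]
eef_rot: [3.141, 0.0, 1.579]
wrist_force: [-0.8, -0.0, 2.1]
finger_gap: 44.2
finger_force: 15.0
```

Emit:
arm_command(
  steps=[
    [0.3, 0, 0, -50, 0],
    [0.3, 0, 0, -100, 0],
    [0.3, 50, 15, -140, 0],
    [0.3, 100, 35, -140, 0],
    [0.3, 150, 60, -140, 0],
    [0.3, 200, 90, -140, 0],
    [0.3, 250, 130, -140, 0],
    [0.3, 285, 165, -140, 0],
    [0.3, 299, 180, -125, 0],
    [0.3, 299, 180, -100, 0],
    [0.3, 299, 180, -80, 0],
    [0.3, 299, 180, -68, 0],
    [0.3, 299, 180, -63, 0],
    [0.3, 299, 180, -62, 0],
    [0.3, 299, 180, -62, 0],
    [0.55, 299, 180, -62, 0],
    [0.75, 299, 180, -62, 0],
    [0.75, 299, 180, -62, 0],
    [0.75, 299, 180, -100, 0],
    [0.75, 299, 180, -150, 0],
  ],
)

```text
clock: 46.55
eef_pos: [633.6, -96.7, 247.4]
eef_rot: [-3.139, -0.0, 1.579]
wrist_force: [-0.1, 0.1, 0.4]
finger_gap: 70.8
finger_force: 0.0
```

Run:
```python
from h import *
s=imaging.camera("side");t=imaging.camera("top")
np.savez("/tmp/a.npz",img=s["img"])
go([566,-356,97],np.pi/2)
a=cv2.resize(s["img"][150:260,200:350,::-1],(546,400),interpolation=cv2.INTER_CUBIC)
b=cv2.resize(t["img"][170:270,335:399,::-1],(254,400),interpolation=cv2.INTER_CUBIC)
cv2.imwrite("pics/p2.png",np.hstack([a,b]))
```

```text
shift [-258.1  -72.9  156.3] turn [np.float64(-89.5), np.float64(90.5)] j1 j6 [-0.21 -0.22]
```

View pics/p2.png

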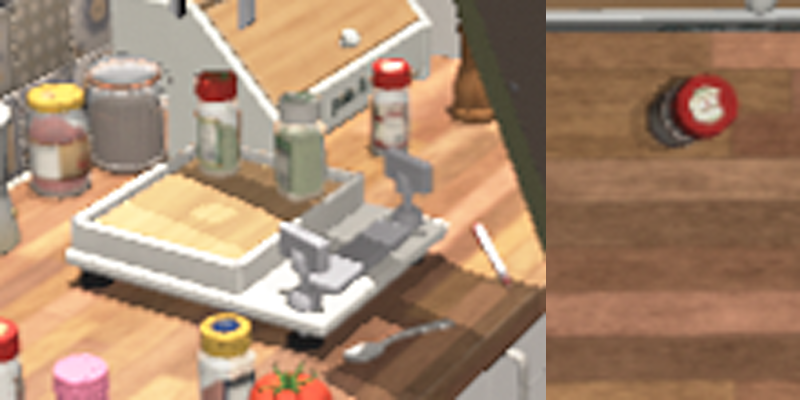

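Emit:
arm_command(
  steps=[
    [0.75, 0, -55, -20, 10],
    [0.75, -20, -110, -20, 20],
    [0.75, -75, -110, -20, 30],
    [0.75, -130, -110, -20, 40],
    [0.75, -185, -110, -20, 50],
    [0.75, -235, -95, -20, 60],
    [0.75, -258, -74, -20, 70],
    [0.75, -258, -74, -20, 80],
    [0.75, -258, -74, -20, 90],
    [0.75, -258, -74, 30, 90],
    [0.75, -258, -74, 80, 90],
    [0.75, -258, -74, 120, 90],
    [0.75, -258, -74, 145, 90],
    [0.75, -258, -74, 155, 90],
    [0.75, -258, -74, 155, 90],
    [0.3, -258, -74, 155, 90],
    [0.3, -258, -74, 155, 90],
    [0.3, -258, -74, 155, 90],
    [0.3, -258, -74, 155, 90],
  ],
)

```text
clock: 49.02
eef_pos: [562.2, -355.5, 92.8]
eef_rot: [3.141, -0.001, 0.008]
wrist_force: [-0.3, 0.8, 3.0]
finger_gap: 44.1
finger_force: 15.0
```

Emit:
arm_command(
  steps=[
    [0.3, -10, 0, -50, 0],
    [0.3, -20, 0, -100, 0],
    [0.3, -20, 0, -150, 0],
    [0.3, -10, -50, -185, 0],
    [0.3, 0, -105, -190, 0],
    [0.3, 0, -160, -190, 0],
    [0.3, 10, -215, -190, 0],
    [0.3, 15, -270, -190, 0],
    [0.3, 18, -315, -190, 0],
    [0.3, 18, -327, -175, 0],
    [0.3, 18, -327, -140, 0],
    [0.3, 18, -327, -105, 0],
    [0.3, 18, -327, -80, 0],
    [0.3, 18, -327, -66, 0],
    [0.3, 18, -327, -60, 0],
    [0.3, 18, -327, -59, 0],
    [0.55, 18, -327, -59, 0],
    [0.75, 18, -327, -59, 0],
    [0.75, 18, -327, -95, 0],
    [0.75, 18, -327, -140, 0],
  ],
)

```text
clock: 51.52
eef_pos: [577.1, -28.2, 233.0]
eef_rot: [-3.141, 0.001, 0.008]
wrist_force: [0.7, 0.2, 0.5]
finger_gap: 70.3
finger_force: 0.0
```

Run:
```python
from h import *
s=imaging.camera("side");t=imaging.camera("top")
go([407,225,87],np.pi/2)
print([(round(d["p"],2),np.round(d["rect"]).astype(int).tolist()) for d in find_in(t,"spice0")])
a=cv2.resize(s["img"][150:260,200:350,::-1],(546,400),interpolation=cv2.INTER_CUBIC)
b=cv2.resize(t["img"][190:290,120:184,::-1],(254,400),interpolation=cv2.INTER_CUBIC)
cv2.imwrite("pics/p3.png",np.hstack([a,b]))
```

```text
shift [-171.2 -254.8  149. ] turn [np.float64(0.5), np.float64(-179.5)] j1 j6 [-0.11  1.45]
[(0.92, [128, 236, 25, 15]), (0.82, [133, 201, 31, 18]), (0.7, [174, 255, 21, 20]), (0.53, [286, 210, 18, 20])]
```

View pics/p3.png

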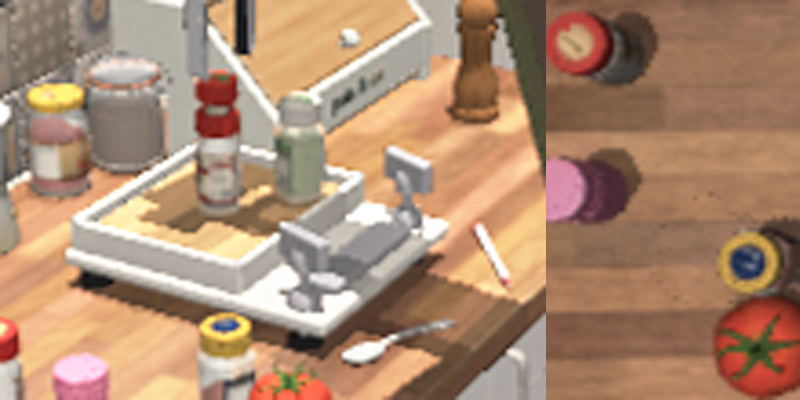

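Emit:
arm_command(
  steps=[
    [0.75, -15, -30, -20, 0],
    [0.75, -45, -75, -20, 0],
    [0.75, -80, -120, -20, 0],
    [0.75, -115, -170, -20, 0],
    [0.75, -150, -220, -20, 0],
    [0.75, -170, -254, -20, 0],
    [0.75, -170, -254, 20, 0],
    [0.75, -170, -254, 70, 0],
    [0.75, -170, -254, 110, 0],
    [0.75, -170, -254, 135, 0],
    [0.75, -170, -254, 145, 0],
    [0.75, -170, -254, 145, 0],
    [0.75, -170, -254, 145, 0],
    [0.3, -170, -254, 145, 0],
    [0.3, -170, -254, 145, 0],
    [0.3, -170, -254, 145, 0],
    [0.3, -170, -254, 145, 0],
  ],
)

```text
clock: 53.8
eef_pos: [405.5, 224.5, 87.5]
eef_rot: [-3.141, -0.0, 0.008]
wrist_force: [-0.4, 1.1, 1.6]
finger_gap: 45.4
finger_force: 14.3
```

Emit:
arm_command(
  steps=[
    [0.3, 0, 0, -50, 0],
    [0.3, 0, 0, -100, 0],
    [0.3, 35, 50, -135, 0],
    [0.3, 65, 95, -135, 0],
    [0.3, 95, 140, -135, 0],
    [0.3, 120, 175, -135, 0],
    [0.3, 126, 182, -120, 0],
    [0.3, 126, 182, -95, 0],
    [0.3, 126, 182, -75, 0],
    [0.3, 126, 182, -63, 0],
    [0.3, 126, 182, -57, 0],
    [0.3, 126, 182, -56, 0],
    [0.3, 126, 182, -56, 0],
    [0.55, 126, 182, -56, 0],
    [0.75, 126, 182, -56, 0],
    [0.75, 126, 182, -90, 0],
    [0.75, 126, 182, -140, 0],
    [0.75, 126, 182, -150, 0],
  ],
)

```text
clock: 56.05
eef_pos: [533.8, 43.4, 240.6]
eef_rot: [3.141, -0.005, 0.008]
wrist_force: [-0.1, 0.2, -0.6]
finger_gap: 70.4
finger_force: 0.0
```

Run:
```python
from h import *
t=imaging.camera("top")
print([(round(d["p"],2),np.round(d["rect"]).astype(int).tolist()) for d in find_in(t,"spice0")])
h=cv2.cvtColor(t["img"],cv2.COLOR_RGB2HSV)[180:225,110:160]
m=((h[...,0]<8)|(h[...,0]>172))&(h[...,1]>150)&(h[...,2]>90)
y,x=np.nonzero(m);c=((x.min()+x.max())/2+110,(y.min()+y.max())/2+180);print(c,atz(t,c,106))
go([562,344,97],np.pi/2)
```

```text
[(0.92, [128, 236, 29, 18]), (0.89, [134, 202, 24, 21]), (0.83, [284, 210, 19, 17]), (0.69, [286, 173, 19, 19]), (0.37, [260, 187, 18, 9])]
(np.float64(127.0), np.float64(200.5)) [563.5130304  348.57196902 106.        ]
shift [  31.  -300.4  141.1] turn [np.float64(0.5), np.float64(-179.5)] j1 j6 [0.01 1.58]
```

Emit:
arm_command(
  steps=[
    [0.75, 5, -50, -15, 0],
    [0.75, 10, -105, -15, 0],
    [0.75, 15, -160, -15, 0],
    [0.75, 20, -215, -15, 0],
    [0.75, 25, -270, -15, 0],
    [0.75, 30, -302, 0, 0],
    [0.75, 30, -302, 50, 0],
    [0.75, 30, -302, 95, 0],
    [0.75, 30, -302, 130, 0],
    [0.75, 30, -302, 143, 0],
    [0.75, 30, -302, 143, 0],
    [0.75, 30, -302, 143, 0],
    [0.3, 30, -302, 143, 0],
    [0.3, 30, -302, 143, 0],
    [0.3, 30, -302, 143, 0],
    [0.3, 30, -302, 143, 0],
  ],
)

```text
clock: 58.15
eef_pos: [560.6, 345.7, 94.6]
eef_rot: [-3.141, -0.0, 0.008]
wrist_force: [-0.5, -0.2, 2.1]
finger_gap: 44.4
finger_force: 15.0
```

Emit:
arm_command(
  steps=[
    [0.3, 0, 0, -50, 0],
    [0.3, 0, 0, -100, 0],
    [0.3, 10, 45, -150, 0],
    [0.3, 20, 100, -150, 0],
    [0.3, 35, 155, -150, 0],
    [0.3, 50, 210, -150, 0],
    [0.3, 65, 260, -150, 0],
    [0.3, 75, 295, -145, 0],
    [0.3, 75, 303, -125, 0],
    [0.3, 75, 303, -95, 0],
    [0.3, 75, 303, -72, 0],
    [0.3, 75, 303, -60, 0],
    [0.3, 75, 303, -54, 0],
    [0.3, 75, 303, -53, 0],
    [0.3, 75, 303, -53, 0],
    [0.55, 75, 303, -53, 0],
    [0.75, 75, 303, -53, 0],
    [0.75, 75, 303, -90, 0],
    [0.75, 75, 303, -140, 0],
    [0.75, 75, 303, -180, 0],
  ],
)

```text
clock: 60.65
eef_pos: [637.9, 43.3, 276.6]
eef_rot: [3.142, -0.001, 0.008]
wrist_force: [-0.1, -0.2, 0.3]
finger_gap: 70.6
finger_force: 0.0
```

Run:
```python
from h import *
s=imaging.camera("side");print(monitor.read_state()["eef_pos"])
go([420,-300,280])
save(s,"p5.png",(200,130,340,235),5.5)
```

```text
[638.88692255  43.27582127 282.21124734]
shift [-2.216e+02  3.415e+02  3.000e-01] turn [] j1 j6 [0.01 1.57]
```

View pics/p5.png

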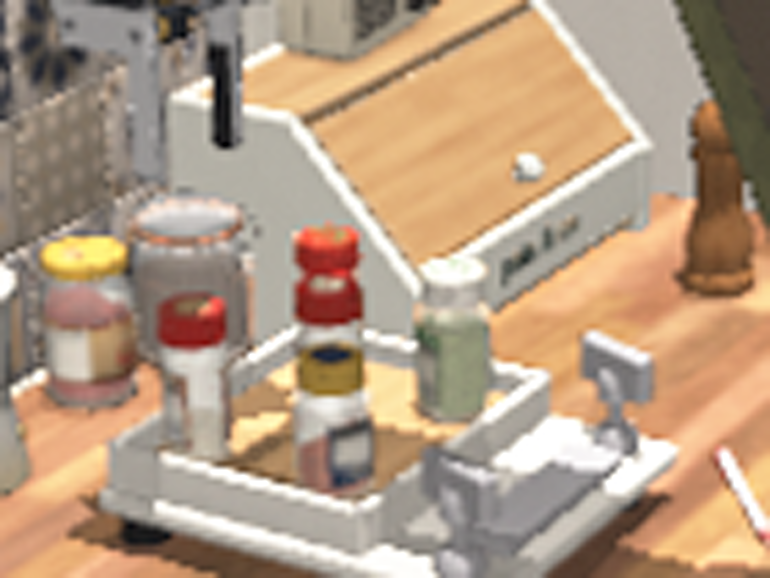

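All five jars stand upright on the tray. I'll probe the rim corners quickly to confirm it is level under load.

Emit:
arm_command(
  steps=[
    [0.0, 41, -41, 0, 0],
    [0.0, 41, -41, 40, 0],
    [0.0, 41, -41, 90, 0],
    [0.0, 41, -41, 140, 0],
    [0.0, 41, -41, 170, 0],
    [0.0, 41, -41, 182, 0],
    [0.0, 41, -41, 187, 0],
    [0.0, 41, -41, 190, 0],
    [0.0, 41, -41, 190, 0],
    [0.0, 41, -41, 190, 0],
  ],
)

```text
clock: 61.95
eef_pos: [680.2, 85.2, 89.0]
eef_rot: [-3.141, -0.006, 0.008]
wrist_force: [-6.4, 2.0, 21.7]
finger_gap: 0.8
finger_force: 10.5
```

Emit:
arm_command(
  steps=[
    [0.0, 0, 0, -25, 0],
    [0.0, -55, 0, -25, 0],
    [0.0, -110, 0, -25, 0],
    [0.0, -165, 0, -25, 0],
    [0.0, -191, 0, -20, 0],
    [0.0, -191, 0, -8, 0],
    [0.0, -191, 0, -3, 0],
    [0.0, -191, 0, -1, 0],
    [0.0, -191, 0, -1, 0],
    [0.0, -191, 0, -1, 0],
  ],
)

```text
clock: 63.2
eef_pos: [489.6, 83.8, 90.3]
eef_rot: [-3.14, -0.004, 0.008]
wrist_force: [-30.2, 0.5, 69.4]
finger_gap: -0.1
finger_force: 34.9
```

Emit:
arm_command(
  steps=[
    [0.0, 0, 0, -3, 0],
    [0.0, 0, 0, -3, 0],
    [0.0, 0, 0, -3, 0],
  ],
)

```text
clock: 63.58
eef_pos: [489.0, 83.4, 91.2]
eef_rot: [-3.141, -0.002, 0.008]
wrist_force: [-20.0, 0.5, 43.2]
finger_gap: 0.4
finger_force: 21.7
```

Emit:
arm_command(
  steps=[
    [0.0, 0, 0, -3, 0],
    [0.0, 0, 0, -3, 0],
    [0.0, 0, 0, -3, 0],
  ],
)

```text
clock: 63.95
eef_pos: [489.1, 83.3, 92.2]
eef_rot: [-3.141, -0.002, 0.008]
wrist_force: [-5.7, 0.6, 12.5]
finger_gap: 0.7
finger_force: 6.7
```

Emit:
arm_command(
  steps=[
    [0.0, 0, 0, -50, 0],
    [0.0, 0, 0, -110, 0],
    [0.0, 0, 0, -170, 0],
    [0.0, -60, -50, -190, 0],
    [0.0, -70, -110, -190, 0],
    [0.0, -70, -170, -190, 0],
    [0.0, -70, -230, -190, 0],
    [0.0, -70, -230, -190, 0],
    [0.0, -70, -230, -190, 0],
    [0.0, -70, -230, -190, 0],
  ],
)

```text
clock: 65.2
eef_pos: [416.4, 311.5, 281.4]
eef_rot: [-3.142, -0.0, 0.006]
wrist_force: [0.3, -0.2, -0.3]
finger_gap: 0.8
finger_force: 0.0
```

Run:
```python
from h import *
t=imaging.camera("top")
save(t,"end.png",(110,120,450,290),2.3)
```

```text
(no output)
```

View pics/end.png

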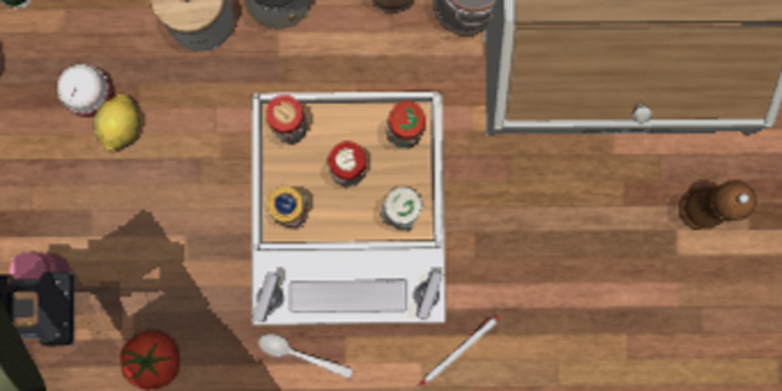

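The top view shows the five jars at (285,115), (407,120), (347,160), (285,205) and (402,207) on the tray. The mill, lemon and tomato are in place and the squat pot is not part of the job.

```bash
python3 -c "
from h import *
print(job.sign_off())"
```

```text
the job is handed in; nothing more can be done
None
```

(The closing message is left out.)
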